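Set and pinch-lock a clothes-airer leg at the flagged length

ROBOT

A 7-joint arm with a two-finger parallel gripper is mounted at the origin on a cart in front of the work surface, level with it; the furniture and walls round the work are solid. World frame = base frame: x ahead of the robot, y to its left, z up, the work surface at z = 0. Lengths are in m, angles in rad, forces in N, time in s.
With the tool pointing down it reaches from about 0.4 to 0.875 m from the base axis. Payload 19.3 kg.
Tool frame: the origin (TCP) lies at the very end of the fingers, on their centre line; the grasp point (between the pads) lies 19 mm behind it; z points along the fingers, y is the line along which they close (so a half turn about z gives the same grasp; the last joint's range is limited). The gripper opens to 85 mm and grips with 20 to 120 N. Pads are 22 mm wide; open, the fingers measure 114 mm over their backs; the gripper's body (76 mm by 85 mm) begins 54 mm behind the grasp point. The pads swing forward as they close: fully open they stand 13 mm farther back than shut.
Start: joints at [1.21, 0.521, -0.036, 1.599, 0.021, 1.021, -0.113], TCP at [0.179, -0.599, 0.231] pointing down, gripper open.
Joint ranges: [-2.91, 2.91], [-0.3, 2.13], [-1.5, 1.42], [0.17, 2.43], [-1.26, 4.41], [0.16, 1.93], [-2.52, 2.52]. Speed limits (rad/s): [1.89, 1.89, 2.39, 2.39, 3.01, 3.01, 3.01].

INTERFACE

Orientations are given as [roll, pitch, yaw] about the fixed x, y, z axes, in that order (R = Rz(yaw) Ry(pitch) Rx(roll)).
In Python, from workcell import bot gives the robot as it stands.
- The arm moves only by the shell command python3 -m crank 'ROWS' [FORCE]. ROWS is a JSON object of lists of equal length, an entry for each row: "travel": the shift along the world's x, y, z in cm, a list of three; "turn": the turn, a rotation vector about the world's x, y, z in degrees, a list of three; "gripper": the closure, from 0 (fully open) to 1 (shut). A call has exactly 5 rows; each row is the pose to reach, as a shift and turn from the pose commanded when the call began; what a row does not reach only later rows make up. A row lasts 1/10 s, in which the tool goes at most 50 mm and 8.59 degrees, less where a joint would pass 70% of its speed; a pose out of reach is approached as far as the arm can. A call with a gripper value outside its range is refused whole. The fingers move at their own pace and stop on an object; FORCE is the grip in N (left out, the last holds). Time passes only in rows, so rows that repeat a pose let the fingers close, or fill a call up. It gives the time, the measured TCP pose, the force, the opening and the grip force at its end, in the units of the state.
- bot.observe(): the state, without advancing time (a new reading comes with each control period).
- bot.grab_frame(name): name is "side" or "top" or "wrist"; returns a dict with "pixels" (384x512x3 uint8, red, green, blue), "fx", "fy", "cx", "cy" (pixels), "extrinsics" (4x4, takes a point from world to camera coordinates). Camera axes: x right, y down, z forward; pixel columns grow to the right and rows downward; lengths in m; the calibration is good to about 2 mm. A picture is of the moment at which its call begins. There is no depth.
- bot.job_done(): hands the job in; it is judged then, once.
The state is a dict: "clock": time; "qpos": joint angles; "qd": joint speeds; "joint_efforts": joint torques, N m; "position": TCP position; "tool_rot": TCP orientation; "force": force on the tool from outside, world axes, zero at the start; "moment": the same for the moment, N m; "grip_width": finger opening in m; "finger_force": force on a finger pad.
Only numpy, scipy, OpenCV 4.12 (cv2) and the standard library are available. Lean on these libraries where they do the work, as an engineer would, in place of code of your own. Each camera call takes 0.05 s, during which the arm holds its last target. There are 200 camera calls.

TASK

The telescopic leg of a clothes airer lies in its cradle on the worktop, and a cord inside pulls it in. Of the three length tabs along the cradle one is flipped up: draw the leg out, with its cam lever left open on the way, until its pointer is lined up with that raised tab, and only there squeeze the lever fully closed while you hold the leg at that length. Finish while still holding it so, leg on the mark and lever pinched shut (both spring back if let go), and leave everything else on the worktop where it is.

Things in the scene. Friction and masses are not known exactly. Their poses are not given: they have to be found in the camera images.
- stand: Cradle: fixed plywood board 330 x 135 x 14 mm; origin under it on the leg's centre line (board x -165..165, y -55..80 mm). x runs along the leg, in the direction it is drawn out (roughly to the robot's left); y points roughly at the robot; z up. Leg axis: y = 0, 80 mm above the worktop. Saddle clamps at x = -145 and -115 mm, 92 mm high, hold the leg's thin inner tube.
- leg_slide: Sliding part of the leg: grey tube, 24 mm diameter, 155 mm long along x, rubber foot at the outer (+x) end. Origin on the tube's axis at the pinch place, axes parallel to the cradle's. Starts pushed in; travel 125 mm along x; a cord inside pulls it back in (to -x) with 3.7 N at the start, 5.7 N at full travel.
- pinch_point (a point): Same as the sliding part's origin: on the tube's axis. Here (x -17..17 mm) the leg has a fixed flat black cheek on +y (face at y = 14, z -11..17 mm) and the cam lever on -y. At x = 18..23 mm stand black finger wings, a cross plate y -44..50, z -14..12 mm: open fingers straddling the pinch place push on it to draw the leg out.
- cam_lever (a joint): Cam lever angle (rad): 0 closed (upright against the leg), 0.5 open, where a spring holds it; its top edge needs 3 N to move, 4.5 N to stay closed. Black paddle 32 mm along the leg, 40 mm high, on the -y side, hinged along the leg at its lower edge (y = -13, z = -14 mm from the pinch point), top leaning out to -y when open. Squeezing it towards the cheek closes it.
- lever_edge (a point): Middle of the lever's outer top edge. From the pinch point: open, the lever's outermost edge is at y = -37, z = 17 mm; closed, its outer face is at y = -19 mm, top at z = 26 mm. Cheek to lever is 51 mm open and 33 mm closed; the closed pair is centred at y = -2.5 mm.
- pointer_tip (a point): Lower tip of the thin black pointer that hangs from the +y end of the finger wings (20.5 mm in x, 48 mm in y, -34 mm in z from the pinch point); it passes 2 mm above the top of the raised tab.
- tab_up: The raised length tab: a small upright aluminium leaf, 10 mm wide along the leg, top 28 mm above its origin (44 mm above the worktop), fixed. Origin at its foot, axes parallel to the cradle's. It is at one of the three length places, 45, 75 or 105 mm of leg travel from the start; the other two tabs lie flat.
- tab_flat_1: A length tab lying flat, of the same size; origin at its hinge.
- tab_flat_2: The other length tab lying flat; origin at its hinge.
- timer: Kitchen timer, 69 x 68 x 72 mm, bystander; origin under its centre.
- rinse_bottle: Small dark bottle, 52 x 53 x 176 mm, bystander; origin under its centre.
- mug: Spotted mug, 82 x 114 x 91 mm, bystander; origin under its centre.
- stain_bar: Pale bar of stain soap, 52 x 77 x 26 mm, bystander; origin under its centre.
- peg_2: Wooden clothes peg, 15 x 72 x 12 mm, bystander lying on the cradle's board; origin under its centre.
- thread_spool_1: Thread spool, 28 x 41 x 42 mm, bystander beside the cradle; origin under its centre.
- tape_measure: Round tape measure, 54 x 61 x 18 mm, bystander at the cradle's inner end; origin under its centre.

How it is judged:
By the outcome, as a careful person would: the job done as asked, in the order asked, and still so for the second after the job is handed in, while the arm keeps its last pose, push and grip.
It also fails if it takes over 32 s, if anything falls off the work surface, if the arm or the gripper's body presses on something with over 40 N, if the wrist force passes 120 N, or if a joint passes its speed limit or range.

## Working session

There is one attempt and no reset: what is moved stays moved. The work goes in short steps, Python scripts to look and compute and a shell command to move; the robot and the scene stay as the last step left them, time stands still between calls to the robot, and variables do not carry over. Pictures are saved under pics/ and viewed, at most 10 in all, crops included, and the job is handed in when it is done.

```bash
mkdir -p pics; python3 - <<'E'
from workcell import bot
import cv2,numpy as np
s=bot.observe();print({k:np.round(v,3).tolist() for k,v in s.items()})
for n in("side","top"):
    f=bot.grab_frame(n);print(n,f["fx"],f["fy"],f["cx"],f["cy"],np.round(f["extrinsics"],4).tolist())
    cv2.imwrite(f"pics/{n}0.png",cv2.resize(f["pixels"][:,:,::-1],(800,600),interpolation=cv2.INTER_CUBIC))
E
```

```text
{'clock': 0.0, 'qpos': [1.21, 0.522, -0.036, 1.6, 0.021, 1.021, -0.113], 'qd': [0.0, 0.0, -0.0, 0.0, -0.001, -0.001, -0.002], 'joint_efforts': [-0.004, -92.711, 1.978, -36.994, 0.018, 0.008, -0.0], 'position': [0.179, -0.598, 0.231], 'tool_rot': [-3.14, 0.0, 0.291], 'force': [-1.307, 0.8, 0.159], 'moment': [-0.014, -0.005, 0.02], 'finger_force': 0.0, 'grip_width': 0.085}
side 368.99019972540555 368.99019972540555 260.35260542768117 193.24786262121043 [[-0.9658, -0.2586, -0.0208, 0.4877], [-0.1499, 0.6215, -0.769, 0.1315], [0.2118, -0.7395, -0.639, 1.3249], [0.0, 0.0, 0.0, 1.0]]
top 401.59930808508864 401.59930808508864 255.4229419620529 195.5841245433024 [[0.0199, -0.9994, -0.0279, 0.0325], [-0.9903, -0.0159, -0.138, 0.5186], [0.1375, 0.0304, -0.99, 1.2471], [0.0, 0.0, 0.0, 1.0]]
```

View pics/side0.png

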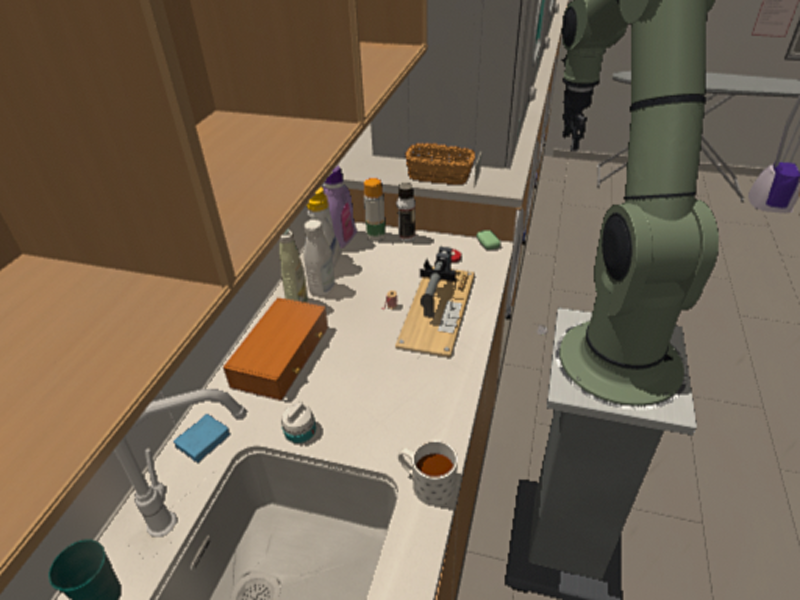

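View pics/top0.png

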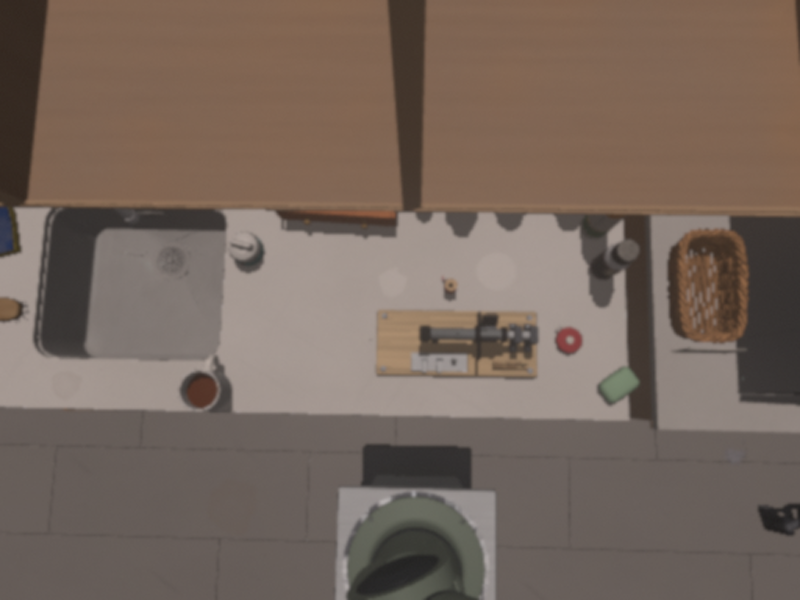

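Side: cradle at about (437,310) in the 800x600 view. Top: board spans (376..537, 310..377), with wings near x=478 and the lever at about (490,320). Enlarging both crops.

```bash
python3 - <<'E'
from workcell import bot
import cv2,numpy as np
f=bot.grab_frame("top")["pixels"][190:250,235:351,::-1]
g=bot.grab_frame("side")["pixels"][150:235,245:315,::-1]
cv2.imwrite("pics/tc.png",cv2.resize(f,None,fx=6.8,fy=6.8,interpolation=cv2.INTER_CUBIC))
cv2.imwrite("pics/sc.png",cv2.resize(g,None,fx=7,fy=7,interpolation=cv2.INTER_CUBIC))
E
```

```text
(no output)
```

View pics/tc.png

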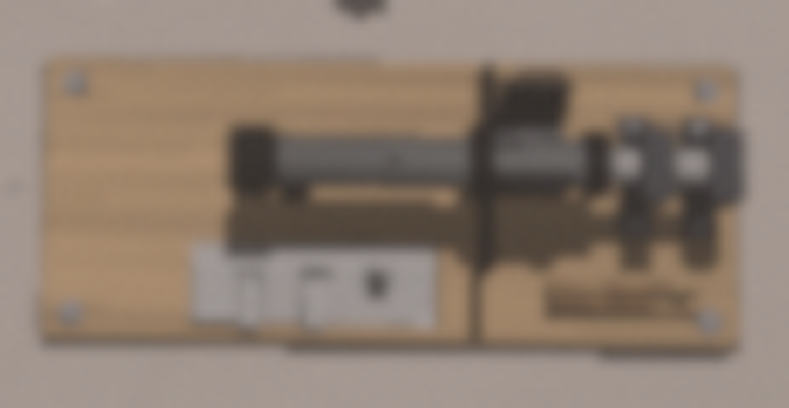

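View pics/sc.png

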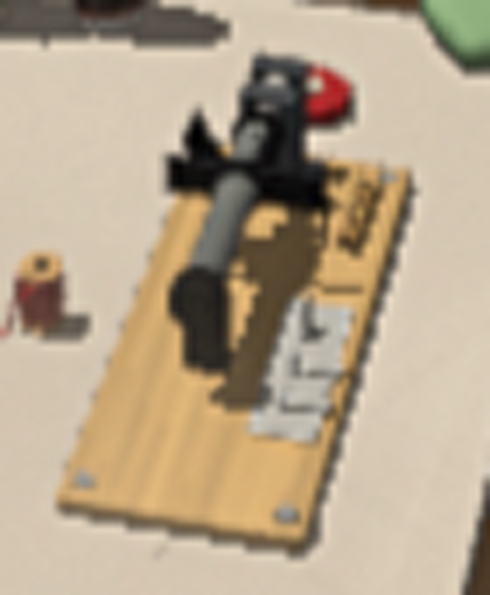

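The raised tab is the innermost one: top crop about (376,283), side crop (315,320). The two outer tabs lie flat, so the travel is 45 mm. Now fitting the cradle pose.

```bash
cat > h.py <<'E'
from workcell import bot
import numpy as np
from scipy.optimize import least_squares
def cam(n):
    f=bot.grab_frame(n);return f
def proj(f,P):
    P=np.atleast_2d(P);c=P@f["extrinsics"][:3,:3].T+f["extrinsics"][:3,3]
    return np.c_[f["fx"]*c[:,0]/c[:,2]+f["cx"],f["fy"]*c[:,1]/c[:,2]+f["cy"]]
def ray(f,uv,z):
    E=f["extrinsics"];R=E[:3,:3];o=-R.T@E[:3,3];d=R.T@np.array([(uv[0]-f["cx"])/f["fx"],(uv[1]-f["cy"])/f["fy"],1]);return o+d*(z-o[2])/d[2]
def cr2w(p,X): # cradle mm -> world m
    c,s=np.cos(p[2]),np.sin(p[2]);X=np.atleast_2d(X)/1000.
    return np.c_[p[0]+c*X[:,0]-s*X[:,1],p[1]+s*X[:,0]+c*X[:,1],X[:,2]]
E
python3 - <<'E'
from h import *
t=cam("top");s=cam("side")
T=lambda u,v:((u+.5)/6.8-.5+235,(v+.5)/6.8-.5+190)
S=lambda u,v:((u+.5)/7-.5+245,(v+.5)/7-.5+150)
C=np.array([[165,-55,14],[-165,-55,14],[-165,80,14],[165,80,14]])
tp=np.array([T(42,62),T(740,68),T(738,346),T(40,338)])
sp=np.array([S(58,503),S(408,170),S(304,541)])
ft=lambda p:np.r_[(proj(t,cr2w(p,C))-tp).ravel()]
fs=lambda p:np.r_[(proj(s,cr2w(p,C[[0,2,3]]))-sp).ravel()]
for g in(ft,fs,lambda p:np.r_[ft(p),fs(p)]):
    r=least_squares(g,[.55,-.1,1.57]);print(r.x,np.round(r.fun,1))
p=r.x;np.save("p.npy",p)
def inv(w):
    d=np.array(w[:2])-p[:2];c,s_=np.cos(p[2]),np.sin(p[2]);return np.round(1000*np.array([c*d[0]+s_*d[1],-s_*d[0]+c*d[1]]),1)
print("wing end y-44",inv(ray(t,T(488,66),.092)),"foot",inv(ray(t,T(230,160),.08)),"tab top",inv(ray(t,T(376,285),.044)),inv(ray(s,S(306,298),.044)),"side wing left end",inv(ray(s,S(170,158),.092)))
w=cr2w(p,[[0,0,80]]);print(w)
E
```

```text
[ 0.45825861 -0.07581212  1.57734541] [ 0.2 -0.6 -0.4 -0.5  0.6  0.6 -0.3  0.5]
[ 0.45774424 -0.07143955  1.58693477] [-0.6 -0.1  0.1 -0.3  0.5  0.3]
[ 0.45802692 -0.07497983  1.57992708] [-0.1 -0.4 -0.7 -0.6  0.4  0.6 -0.5  0.7 -0.7 -0.9  0.4 -0.7  0.3 -0.4]
wing end y-44 [-40.4 -43. ] foot [74.6 -1. ] tab top [ 6.9 52.8] [10.  48.7] side wing left end [-36.9 -39.8]
[[ 0.45802692 -0.07497983  0.08      ]]
```

```bash
python3 -m crank '{"travel":[[1.5,3,0],[3.5,7,0],[6,11,0],[8.5,15,0],[11,19,0]],"turn":[[0,0,5],[0,0,11],[0,0,18],[0,0,25],[0,0,32]],"gripper":[0,0,0,0,0]}' 20
python3 -m crank '{"travel":[[2.5,4,0],[5,8,0],[7.5,12,0],[10,16,0],[12.5,20,0]],"turn":[[0,0,7],[0,0,14],[0,0,21],[0,0,28],[0,0,35]],"gripper":[0,0,0,0,0]}'
python3 -m crank '{"travel":[[2,3,0],[4,6,0],[4.7,7.1,0],[4.7,7.1,0],[4.7,7.1,0]],"turn":[[0,0,4],[0,0,6.7],[0,0,6.7],[0,0,6.7],[0,0,6.7]],"gripper":[0,0,0,0,0]}'
python3 - <<'E'
from h import *
import cv2
f=cam("wrist");np.save("w.npy",f,allow_pickle=True)
im=f["pixels"][:,:,::-1].copy()
cv2.imwrite("pics/w1.png",cv2.resize(im,(800,600),interpolation=cv2.INTER_CUBIC))
s=bot.observe();print(s["clock"],s["position"],s["tool_rot"],s["qpos"])
E
```

```text
clock: 0.8
position: [0.2898, -0.4071, 0.2314]
tool_rot: [3.141, 0.0, 0.854]
force: [1.3, 0.7, 0.6]
grip_width: 0.0851
finger_force: 0.0
clock: 1.3
position: [0.4149, -0.2071, 0.2315]
tool_rot: [3.141, 0.0, 1.465]
force: [1.2, -1.5, -0.5]
grip_width: 0.0853
finger_force: 0.0
clock: 1.8
position: [0.4607, -0.1385, 0.2311]
tool_rot: [-3.141, 0.0, 1.576]
force: [0.4, -0.6, -0.1]
grip_width: 0.0858
finger_force: 0.0
1.85 [ 0.46051494 -0.13889635  0.2311783 ] [-3.14100715e+00  4.22973182e-04  1.57526849e+00] [ 0.58341855  0.32863068 -0.51384766  1.9482562   0.20210143  0.91518296
 -0.02711297]
```

View pics/w1.png

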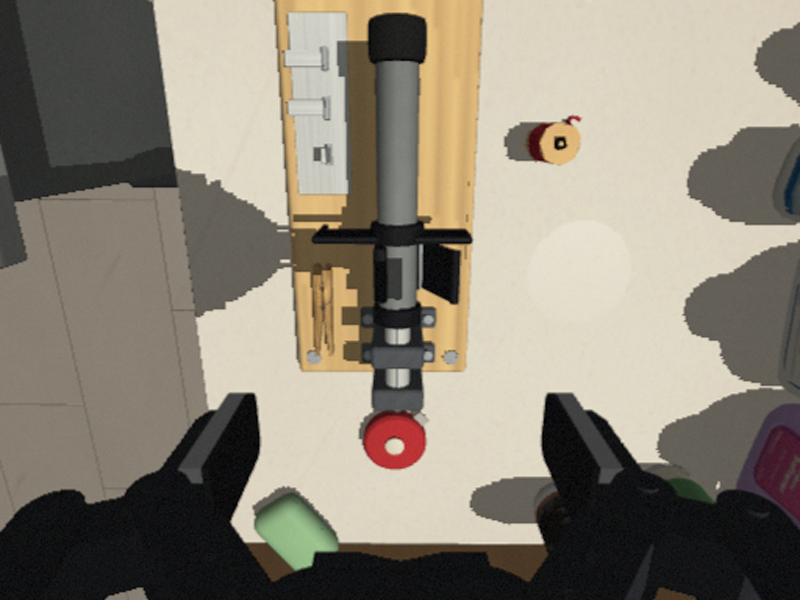

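The wrist view confirms the innermost tab (323,153) is raised and the other two, at (308,107) and (305,58), are flat. Wings run from (313,236) to (471,238) and the lever is at (440,273). Measuring.

```bash
python3 - <<'E'
from h import *
import cv2
f=np.load("w.npy",allow_pickle=True).item()
W=lambda u,v:((u+.5)*.64-.5,(v+.5)*.64-.5)
for n,u,v,z in[("board in,near",302,371,.014),("board in,far",465,371,.014),("wing near end back edge top",318,241,.092),("wing far end back",471,242,.092),("wing far front",471,231,.092),("lever back corner",459,303,.097),("lever front top",459,250,.097),("cheek? near",376,275,.097),("tube L",377,200,.08),("tube R",417,200,.08),("foot end",397,15,.08),("tab top L",313,147,.044),("tab top",323,158,.044)]:
    print(n,np.round(ray(f,W(u,v),z)*1000,1))
c=f["pixels"][75:200,180:320,::-1]
cv2.imwrite("pics/wc.png",cv2.resize(c,None,fx=4.7,fy=4.7,interpolation=cv2.INTER_CUBIC))
E
```

```text
board in,near [ 382.3 -239.5   14. ]
board in,far [ 514.1 -238.8   14. ]
wing near end back edge top [ 413.4 -116.4   92. ]
wing far end back [ 502.1 -116.4   92. ]
wing far front [ 501.8 -110.    92. ]
lever back corner [ 496.2 -152.2   97. ]
lever front top [ 494.8 -120.1   97. ]
cheek? near [ 447.1 -135.2   97. ]
tube L [447.3 -94.2  80. ]
tube R [470.8 -94.   80. ]
foot end [458.7   2.3  80. ]
tab top L [405.  -65.4  44. ]
tab top [411.1 -72.2  44. ]
```

View pics/wc.png

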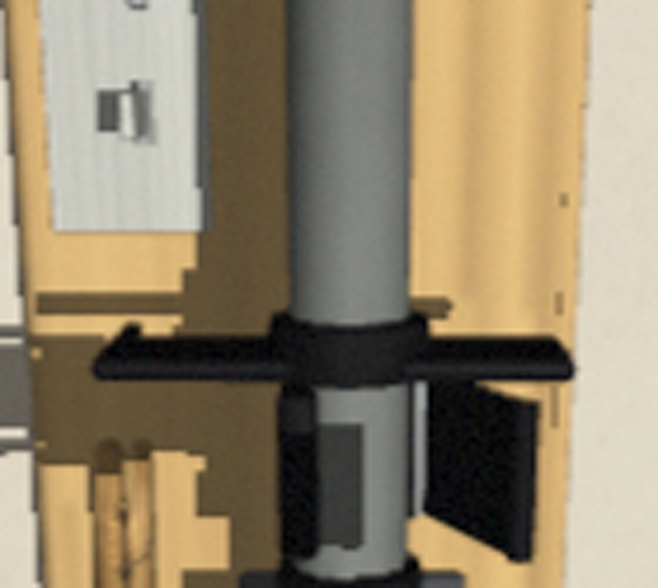

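```bash
python3 -m crank '{"travel":[[0.1,0,-4],[0.1,0,-8],[0.1,0,-11],[0.1,0,-14],[0.1,0,-16.7]],"turn":[[0,0,0],[0,0,0],[0,0,0],[0,0,0],[0,0,0]],"gripper":[0,0,0,0,0]}'
python3 -m crank '{"travel":[[0,0,0],[0,0,0],[0,0.3,0],[0,0.6,0],[0,0.9,0]],"turn":[[0,0,0],[0,0,0],[0,0,0],[0,0,0],[0,0,0]],"gripper":[0.08,0.08,0.08,0.08,0.08]}'
```

```text
clock: 2.35
position: [0.4613, -0.1392, 0.063]
tool_rot: [-3.141, 0.0, 1.575]
force: [0.8, -0.1, 0.3]
grip_width: 0.0852
finger_force: 0.0
clock: 2.85
position: [0.4626, -0.1288, 0.0652]
tool_rot: [3.14, 0.001, 1.577]
force: [0.5, -5.3, 2.4]
grip_width: 0.0787
finger_force: 2.1
```

```bash
python3 -m crank '{"travel":[[0,0.8,0],[0,1.6,0],[0,2.4,0],[0,3.2,0],[0,3.9,0]],"turn":[[0,0,0],[0,0,0],[0,0,0],[0,0,0],[0,0,0]],"gripper":[0.08,0.08,0.08,0.08,0.08]}'
python3 -m crank '{"travel":[[0,0.1,0],[0,0.1,0],[0,0.1,0],[0,0.1,0],[0,0.1,0]],"turn":[[0,0,0],[0,0,0],[0,0,0],[0,0,0],[0,0,0]],"gripper":[0.08,0.08,0.08,0.08,0.08]}'
python3 - <<'E'
from h import *
import cv2
f=cam("wrist");np.save("w2.npy",f,allow_pickle=True)
cv2.imwrite("pics/w2.png",cv2.resize(f["pixels"][:,:,::-1],(800,600),interpolation=cv2.INTER_CUBIC))
E
```

```text
clock: 3.35
position: [0.4623, -0.089, 0.0644]
tool_rot: [3.141, 0.0, 1.577]
force: [1.5, -5.5, 4.1]
grip_width: 0.0787
finger_force: 2.5
clock: 3.85
position: [0.4622, -0.0891, 0.0643]
tool_rot: [3.141, 0.0, 1.577]
force: [2.0, -5.6, 2.4]
grip_width: 0.0788
finger_force: 2.3
```

View pics/w2.png

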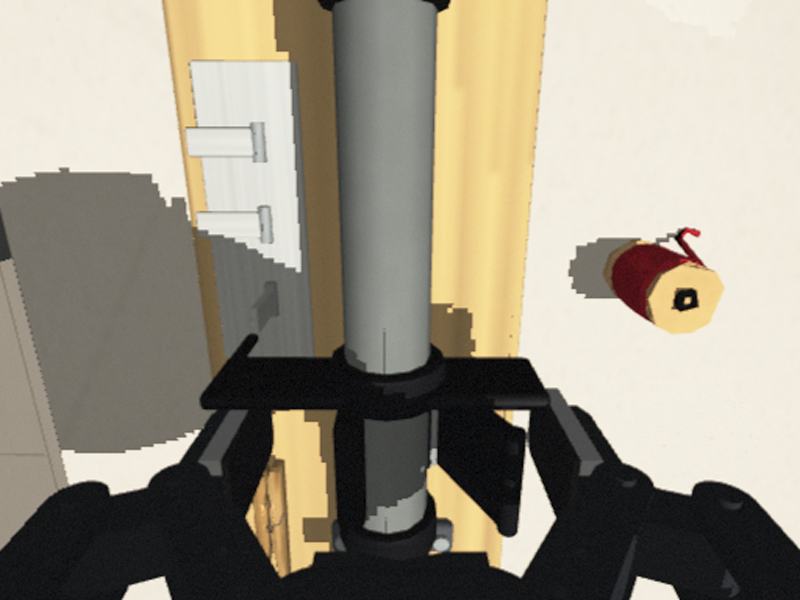

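Lever still open, and both fingers are on the wings. The pointer tip is at about (252,338) and the hinges at (258,142), (264,224), (270,300). Computing the remainder.

```bash
python3 - <<'E'
from h import *
import cv2
f=np.load("w2.npy",allow_pickle=True).item()
W=lambda u,v:((u+.5)*.64-.5,(v+.5)*.64-.5)
for n,u,v,z in[("tip",251,338,.046),("tab105",258,142,.02),("tab105 leaf",220,142,.018),("tab75",264,224,.02),("tab75 leaf",225,225,.018),("tab45 top?",262,304,.044),("hinge45",274,300,.02),("wing back far top",548,403,.092),("wing back near",205,403,.092)]:
    print(n,np.round(ray(f,W(u,v),z)*1000,1))
c=f["pixels"][165:275,110:250,::-1].astype(float)
c=np.clip(c*1.8,0,255).astype(np.uint8)
cv2.imwrite("pics/w2c.png",cv2.resize(c,None,fx=5,fy=5,interpolation=cv2.INTER_CUBIC))
E
```

```text
tip [409.9 -76.4  46. ]
tab105 [410.9 -10.7  20. ]
tab105 leaf [396.4 -10.8  18. ]
tab75 [410.6 -40.5  20. ]
tab75 leaf [395.  -41.3  18. ]
tab45 top? [414.3 -64.4  44. ]
hinge45 [412.2 -71.   20. ]
wing back far top [501.9 -75.   92. ]
wing back near [411.  -75.5  92. ]
```

View pics/w2c.png

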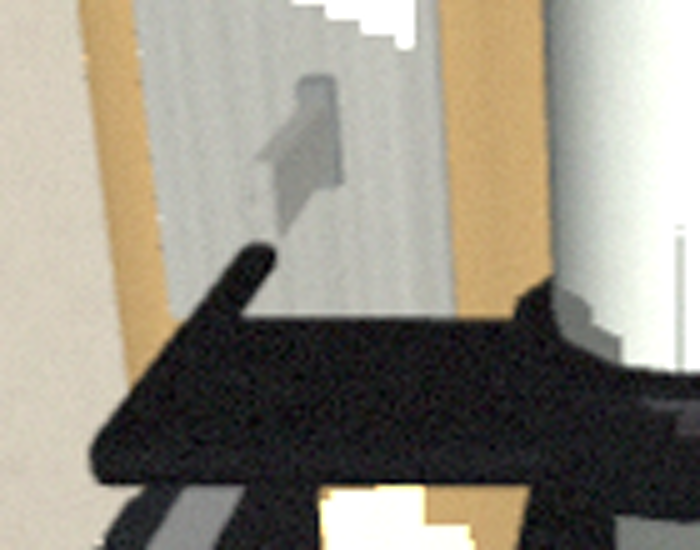

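```bash
python3 -m crank '{"travel":[[0,0.25,0],[0,0.5,0],[0,0.5,0],[0,0.5,0],[0,0.5,0]],"turn":[[0,0,0],[0,0,0],[0,0,0],[0,0,0],[0,0,0]],"gripper":[0.08,0.08,0.08,0.08,0.08]}'
python3 - <<'E'
from h import *
import cv2
f=cam("wrist");np.save("w3.npy",f,allow_pickle=True)
c=f["pixels"][165:275,110:250,::-1].astype(float)
c=np.clip(c*1.8,0,255).astype(np.uint8)
cv2.imwrite("pics/w3c.png",cv2.resize(c,None,fx=5,fy=5,interpolation=cv2.INTER_CUBIC))
E
```

```text
clock: 4.4
position: [0.4622, -0.0839, 0.0643]
tool_rot: [-3.142, 0.0, 1.577]
force: [1.9, -4.2, 1.7]
grip_width: 0.0787
finger_force: 2.2
```

View pics/w3c.png

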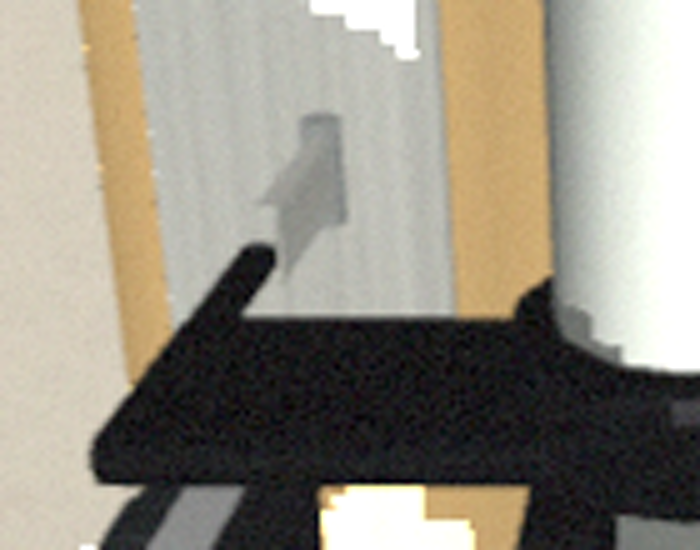

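```bash
python3 - <<'E'
from h import *
for k,pts in(("w2.npy",[(265,155,.044),(280,238,.044),(261,253,.046)]),("w3.npy",[(263,203,.044),(286,276,.044),(261,253,.046)])):
    f=np.load(k,allow_pickle=True).item()
    for u,v,z in pts: print(np.round(ray(f,((u+.5)/5-.5+110,(v+.5)/5-.5+165),z)*1000,1))
# project predicted tab top edge & tip
for y in(-.0755,-.0705,-.0655):
    q=proj(f,[[.409,y,.044]])[0];print(y,(q-[110,165]+.5)*5-.5)
E
```

```text
[411.5 -65.1  44. ]
[412.4 -74.9  44. ]
[410.7 -75.9  46. ]
[410.8 -65.6  44. ]
[412.6 -74.4  44. ]
[410.6 -70.8  46. ]
-0.0755 [255.06482516 284.75493491]
-0.0705 [251.07668594 243.63408131]
-0.0655 [247.01651422 201.77051596]
```

Tab centre y = -70.0 mm and tip y = -70.8 mm, so I nudge 0.6 mm and squeeze.

```bash
python3 -m crank '{"travel":[[0,0.06,0],[0,0.06,0],[0,0.06,0],[0,0.06,0],[0,0.06,0]],"turn":[[0,0,0],[0,0,0],[0,0,0],[0,0,0],[0,0,0]],"gripper":[0.08,0.3,0.5,0.7,0.8]}' 30
python3 -m crank '{"travel":[[0,0,0],[0,0,0],[0,0,0],[0,0,0],[0,0,0]],"turn":[[0,0,0],[0,0,0],[0,0,0],[0,0,0],[0,0,0]],"gripper":[1,1,1,1,1]}' 30
python3 - <<'E'
from h import *
import cv2
f=cam("wrist");np.save("w4.npy",f,allow_pickle=True)
c=np.clip(f["pixels"][150:384,100:400,::-1].astype(float)*1.5,0,255).astype(np.uint8)
cv2.imwrite("pics/w4.png",cv2.resize(c,None,fx=2.5,fy=2.5,interpolation=cv2.INTER_CUBIC))
E
```

```text
clock: 4.95
position: [0.4604, -0.0836, 0.0646]
tool_rot: [-3.138, 0.001, 1.577]
force: [-12.2, -3.5, 27.1]
grip_width: 0.0316
finger_force: 32.5
clock: 5.45
position: [0.4604, -0.0837, 0.0646]
tool_rot: [-3.138, 0.001, 1.577]
force: [-11.9, -4.8, 26.9]
grip_width: 0.0314
finger_force: 32.4
```

View pics/w4.png

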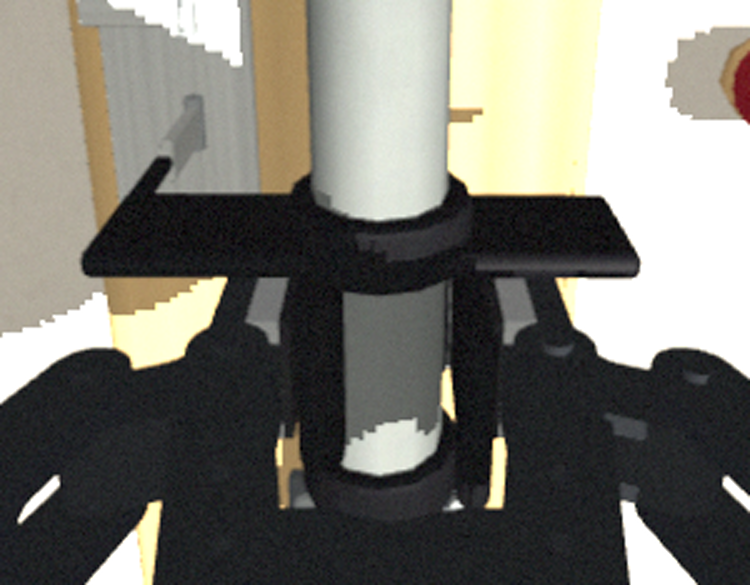

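Lever is upright and pinched (opening 31 mm); pointer at (162,163) on the tab at (169,171). I'll check alignment numerically.

```bash
python3 - <<'E'
from h import *
import cv2
a,b=[np.load(k,allow_pickle=True).item() for k in("w3.npy","w4.npy")]
g=[cv2.cvtColor(x["pixels"],cv2.COLOR_RGB2GRAY) for x in(a,b)]
def track(c0,r0,c1,r1,z,n):
    t=g[0][r0:r1,c0:c1];m=cv2.matchTemplate(g[1],t,cv2.TM_CCOEFF_NORMED)
    m[:max(0,r0-12)]=-1;m[r0+13:]=-1;m[:,:c0-12]=-1;m[:,c0+13:]=-1
    _,s,_,(x,y)=cv2.minMaxLoc(m)
    w0=ray(a,((c0+c1)/2,(r0+r1)/2),z);w1=ray(b,(x+(c1-c0)/2,y+(r1-r0)/2),z);print(n,round(s,2),(x-c0,y-r0),np.round((w1-w0)*1000,2))
track(167,186,183,212,.03,"tab base")   # leaf, upper
track(150,212,168,226,.046,"tip")
track(212,215,236,240,.092,"collar")
track(245,205,262,230,.08,"x")
np.set_printoptions(linewidth=200)
print(g[1][204:232,156:184])
E
```

```text
tab base 0.98 (3, 0) [-0.22  0.1   0.  ]
tip 0.97 (3, -1) [-0.28  0.68 -0.  ]
collar 0.99 (4, -1) [-0.11  0.64  0.  ]
x 0.59 (5, -1) [0.45 0.69 0.  ]
[[107 106 106 105 104 101 102 104 107 102  94  86  88  87  85  81  80  80  81  80  80  83  77  79  79  73  88 105]
 [104 106 105 107 106 102 103 105 100  94  89  88  84  87  82  79  79  78  79  79  77  79  79  79  79  74  91 104]
 [105 105 105 105 102 103 101 104 100 100 100 100  91  83  81  78  79  81  79  79  80  82  80  81  82  73  89 104]
 [104 106 107 105 105 103 102 100  99 102 104 105  98  88  79  79  78  77  80  78  81  81  79  81  80  73  92 103]
 [105 101 104 106 105 105 103  96  94 104 106 103  98  86  77  77  79  77  80  79  80  80  81  82  80  75  85  99]
 [104 105 106 105 107 103 103 102  99 105 103 104  99  87  78  78  81  78  78  80  80  79  81  83  80  83  94 104]
 [105 104 105 107 106 105 102 107 106 106 106 104  97  88  78  77  79  80  79  81  80  85  89  87  93 101 105 105]
 [103 104 105 105 106 103 101 102 105 105 106 103 100  91  80  77  81  80  80  81  86  97 100 101  98 105 104 104]
 [106 105 105 107 105 104  89 
[... 1570 characters left out ...]
 104 106]
 [ 13  17  17  10  11  24  70  99 103 102 103 104 105 102 101 101 104 105 105 105 105 103 103 103 101 101 104 107]
 [ 15  11  17   8  14  11  38  50  47  48  52  53  50  53  46  48  50  47  51  58  60  59  59  56  58  57  58  58]
 [ 18  14  11   6   7  12  12  18  15  15  17  15  21  15  15  12  10  14  17  21  21  19  21  21  24  22  21  23]
 [ 15  17   7  17  12  16  17  11  12   9  17  13  14  15   9  13  12  16   7   9  12  13  19  13   9  20  19  11]
 [ 15  11   9  11  14  14  17  16  14   5  12  10  10  16  14  13  15  16   6   6  17  12  12  17  18  12  13  13]
 [ 16   8  13  12  14   5   8  13  15  14   5  16   9  12  16   8  13  11  14  13  10  17  13   7  17  12  12  12]]
```

```bash
python3 -c "
from workcell import bot
print(bot.job_done())"
```

```text
the job is handed in; nothing more can be done
None
```

The leg is drawn out 45 mm to the raised (innermost) tab, with its pointer within about 1 mm of the tab's centre by my measurement, the lever is pinched shut and still held, and the job was handed in at about 5.5 s without a verdict shown.

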